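Hold a gel swatch inside the curing box

ROBOT

A 6-joint arm with a two-finger parallel gripper is mounted at the origin on the work surface. World frame = base frame: x ahead of the robot, y to its left, z up, the work surface at z = 0. Lengths are in m, angles in degrees, forces in N, time in s.
With the tool pointing down it reaches from about 0.3 to 0.75 m from the base axis. Payload 8.5 kg.
Tool frame: the origin (TCP) lies midway between the tips of the shut fingers; the grasp point (between the pads) lies 19 mm behind it; z points along the fingers, y is the direction in which the jaws open and shut (so a half turn about z gives the same grasp; the last joint's range is limited). The gripper opens to 85 mm and grips with 20 to 120 N. Pads are 22 mm wide; open, the fingers measure 114 mm over their backs; the gripper's body (76 mm by 85 mm) begins 54 mm behind the grasp point. The pads swing forward as they close: fully open they stand 13 mm farther back than shut.
Start: joints at [63.237, 21.807, 74.336, -0, 83.858, -12.336], TCP at [0.137, 0.533, 0.231] pointing down, gripper open.
Joint ranges: [-178.18, 178.18], [-50.72, 133.34], [12.68, 142.11], [-81.47, 261.47], [9.98, 163.14], [-165.26, 165.26]. Speed limits (degrees/s): [136.94, 136.94, 180, 180, 180, 180].

INTERFACE

Orientations are given as a 3x3 rotation matrix whose columns are the frame's x, y, z axes.
In Python, from rig import env, eyes, close_job gives the robot as it stands.
- The arm moves only by the tool jog_arm, never from a script. Its argument "deltas" is one flat list of numbers, 7 for each row, row after row: the shift along the tool's x, y, z in units of 0.75 m (1.0 is 0.75 m), then the turn, a rotation vector about the tool's x, y, z in units of 180 degrees (1.0 is 180 degrees), then the gripper command: -1 is fully open, 1 is shut, values between are in proportion. In form: [dx, dy, dz, ax, ay, az, fingers, dx, dy, dz, ax, ay, az, fingers, ...]. A call has 1 to 12 rows; each row is the pose to reach, as a shift and turn from the pose commanded when the call began, along the tool's axes at that moment, turning the shorter way round; what a row does not reach only later rows make up. A row lasts 1/12 s, in which the tool goes at most 41.7 mm and 7.16 degrees, less where a joint would pass 70% of its speed; a pose out of reach is approached as far as the arm can. A call with a number of a shift or a turn outside -1 to 1 is refused whole. A call with a gripper value outside its range is refused whole. The fingers move at their own pace and stop on an object; "grip_force" is the grip in N (left out, the last holds). Time passes only in rows, so rows that repeat a pose let the fingers close. It gives the time, the measured TCP pose, the force and the opening at its end, in the units of the state.
- env.observe(): the state, without advancing time (a new reading comes with each control period).
- eyes.get_image(name): name is "scene" or "top" or "wrist"; returns the picture (480x640x3 uint8, red, green, blue); there is no depth.
- eyes.camera_params(name): a dict with "intrinsics" (3x3 intrinsics, pixels), "R" (3x3) and "t" (3): a world point X has camera coordinates R X + t; the wrist camera has in their place "mount" (4x4, takes a point from camera to tool coordinates, whose origin is the TCP and whose axes are the flange's). Camera axes: x right, y down, z forward; pixel columns grow to the right and rows downward; lengths in m; the calibration is good to about 2 mm. A picture is of the moment at which its call begins: read the wrist's pose just before it. camera_params takes no time and is no camera call.
- close_job(): hands the job in, once; it reports no verdict.
The state is a dict: "time_s": time; "q": joint angles; "qvel": joint speeds; "joint_efforts": joint torques, N m; "position": TCP position; "tool_rot": TCP orientation; "ft_force": force on the tool from outside, world axes, zero at the start; "wrist_torque": the same for the moment, N m; "grip_width": finger opening in m.
Only numpy, scipy, OpenCV 4.12 (cv2) and the standard library are available. Lean on these libraries where they do the work, as an engineer would, in place of code of your own. Each camera call takes 0.05 s, during which the arm holds its last target.

TASK

Lift the cover off the slot of the curing box and lay it flat on the desk, handle up, without dropping it. Then take the swatch paddle out of its stand, lower its blade upright through the slot until about 45 mm of the 70 mm blade is below the lid, and finish still holding it there in the gripper, steady, neither resting on anything nor forced hard against the slot's edges. Leave the pencil cup, tube, jar and bottle alone.

Things in the scene. Friction and masses are not known exactly. Their poses are not given: they have to be found in the camera images.
- lamp: Curing box, fixed to the desk: white walls, grey lid, clear window on its +x face; 130 (x) x 150 (y) x 90 mm high. Origin at the centre of its underside, z up. Hollow, inner floor 6 mm above the desk, lid 10 mm thick. Its place on the left or right of the desk and its yaw vary.
- slot (a point): Centre of the slot's mouth in the lid's top face (lamp frame x 0, y 0, z 90 mm); axes those of the lamp. The slot goes straight down through the lid and measures 10 mm along lamp x by 52 mm along lamp y: 2 mm more than the blade each way. Its top rim has a 3 mm chamfer. The lid's top face is flat and covered by the cover at the start.
- cover: Loose white cover lying on the lid over the slot, about 80 g: plate 36 (x) x 80 (y) x 6 mm thick with an upright aluminium bar handle on the middle, 12 mm (x) x 50 mm (y), rising from 6 to 40 mm above the plate's underside. Origin at the centre of the underside, z up. Grip the bar across its 12 mm.
- stand: Wooden stand, fixed to the desk: base plate 90 (x) x 100 (y) x 6 mm, on it an upright pocket of walls 36 (x) x 82 (y) mm outside, top 50 mm above the desk; the pocket is 12 mm (x) x 58 mm (y) inside, its floor 6 mm above the desk, open upward. Origin at the centre of the underside. It is on the other side of the desk from the box; yaw varies. The desk midway between them (near y = 0, x 0.45 to 0.68 m) is clear, at least 120 mm wide.
- paddle: Loose swatch paddle, about 70 g, standing upright in the stand's pocket: aluminium blade 8 mm (x) x 50 mm (y) from 0 to 70 mm above the origin, its lowest 3 mm thinned to 5 x 46 mm; above it a black handle 18 mm (x) x 36 mm (y) from 70 to 116 mm. Origin at the centre of the blade's lower end, z up along the paddle to the handle. The handle does not fit through the slot. Grip the handle across its 18 mm.
- pencil_cup: Bystander: dark metal cup, 76 mm across, 95 mm high, with pencils up to 155 mm high. Origin at the centre of its underside.
- tube: Bystander: white squeeze tube standing on its cap, 48 x 36 mm, 118 mm high. Origin at the centre of its underside.
- jar: Bystander: low jar, 64 mm across, 50 mm high. Origin at the centre of its underside.
- polish: Bystander: small bottle, 32 mm across, 75 mm high. Origin at the centre of its underside.
There are look-alikes about, which are no part of the job. What is shaped like the paddle but orange is not meant. What is shaped like the cover but green is not meant.

How it is judged (in metres and radians):
On the way, in this order (a step that is already met when the one before it is completed fails the run):
1. the cover is lifted off the lid in the fingers (z of cover in the frame of slot above 0.015 m and contact force between the fingers and cover above 0.5 N), for 0.1 s.
2. the cover lies flat on the desk, handle up, released (height (world z) of cover below 0.004 m and angle between cover's own z axis and vertical below 0.1 rad and linear speed of cover below 0.02 m/s and contact force between the fingers and cover below 0.1 N), for 0.2 s.
3. the paddle is lifted out of its stand in the fingers (z of paddle in the frame of stand above 0.052 m and contact force between the fingers and paddle above 0.5 N), for 0.1 s.
At the end, for the whole second after the job is handed in: Paddle gripped (over 1 N), still, within 0.12 rad of upright, its lower end 30 to 60 mm below the lid's top and within 6 mm of the slot's centre both ways, under 12 N between paddle and box; cover flat on the desk (underside under 4 mm, tilt under 0.1 rad), handle up, released, at rest (all of step 2 and z of paddle in the frame of slot between -0.06 and -0.03 m and x of paddle in the frame of slot between -0.006 and 0.006 m and y of paddle in the frame of slot between -0.006 and 0.006 m and angle between the z axis of paddle and the z axis of lamp, either way round below 0.12 rad and contact force between the fingers and paddle above 1 N and contact force between paddle and lamp below 12 N and linear speed of paddle below 0.02 m/s); the arm keeps its last pose, push and grip.
It fails at once if the cover is dropped (falls faster than 0.7 m/s out of the fingers) (contact force between the fingers and cover below 0.1 N and linear speed of cover above 0.7 m/s).
It fails at once if a bystander is pushed more than 25 mm or tipped over (distance of any of pencil_cup, tube, jar, polish from where it was at the start of the episode above 0.025 m or angle between any of pencil_cup, tube, jar, polish's own z axis and vertical above 0.5 rad).
It also fails if it takes over 61 s, if anything falls off the work surface, if the arm or the gripper's body presses on something with over 40 N, if the wrist force passes 120 N, or if a joint passes its speed limit or range.

## Working session

There is one attempt and no reset: what is moved stays moved. The work goes in short steps, Python scripts to look and compute and a tool call to move; the robot and the scene stay as the last step left them, time stands still between calls to the robot, and variables do not carry over. Pictures are saved under pics/ and viewed, and the job is handed in when it is done.

Besides the shell and the picture viewer there is one more tool, called in YAML: its name, and indented under it one key for each argument. jog_arm: Moves the arm, as the interface text tells. Its arguments: {"type":"object","properties":{"deltas":{"type":"array"},"grip_force":{"type":"number"}},"required":["deltas"]}

```bash
mkdir -p pics; ls; python3 - <<'E'
from rig import env, eyes
import cv2, numpy as np
np.set_printoptions(precision=4,suppress=True)
for n in ["scene","top"]:
    im=eyes.get_image(n); cv2.imwrite(f"pics/{n}0.png",im[:,:,::-1])
    p=eyes.camera_params(n); print(n,p)
print(eyes.camera_params("wrist"))
print(env.observe())
E
```

```text
pics
scene {'intrinsics': array([[549.4661,   0.    , 325.9375],
       [  0.    , 549.4661, 238.7919],
       [  0.    ,   0.    ,   1.    ]]), 'R': array([[-0.6868,  0.7268, -0.0042],
       [ 0.6212,  0.5841, -0.5224],
       [-0.3772, -0.3615, -0.8527]]), 't': array([ 0.4552, -0.3466,  1.4163])}
top {'intrinsics': array([[562.3156,   0.    , 321.5832],
       [  0.    , 562.3156, 243.9144],
       [  0.    ,   0.    ,   1.    ]]), 'R': array([[-0.1048, -0.9945, -0.0014],
       [-0.9711,  0.1027, -0.2155],
       [ 0.2145, -0.0212, -0.9765]]), 't': array([0.0582, 0.6586, 1.2482])}
{'intrinsics': array([[409.0849,   0.    , 322.7313],
       [  0.    , 409.0849, 240.8086],
       [  0.    ,   0.    ,   1.    ]]), 'mount': array([[-0.0004, -0.9628, -0.2703,  0.0668],
       [ 1.    , -0.0003, -0.0003, -0.0007],
       [ 0.0002, -0.2703,  0.9628, -0.1423],
       [ 0.    ,  0.    ,  0.    ,  1.    ]])}
{'time_s': 0.1, 'q': array([ 63.2379,  21.8355,  74.3766,  -0.0002,  83.858 , -12.3353]), 'qvel': array([-0.0632, -0.1105, -0.145 , -0.0956,  0.1194, -0.0507]), 'joint_efforts': array([  0.005 , -44.9221, -23.1656,  -0.0001,   0.0036,  -0.    ]), 'position': array([0.1369, 0.5324, 0.2308]), 'tool_rot': array([[-0.9685,  0.2491, -0.0005],
       [ 0.2491,  0.9685, -0.0011],
       [ 0.0003, -0.0012, -1.    ]]), 'ft_force': array([-0.6414,  0.7494, -0.4213]), 'wrist_torque': array([-0.0094, -0.0454,  0.026 ]), 'grip_width': 0.08567903105225917}
```

View pics/top0.png

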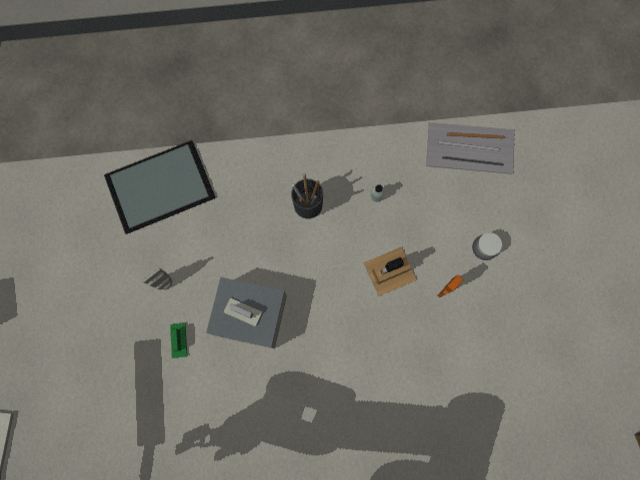

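View pics/scene0.png

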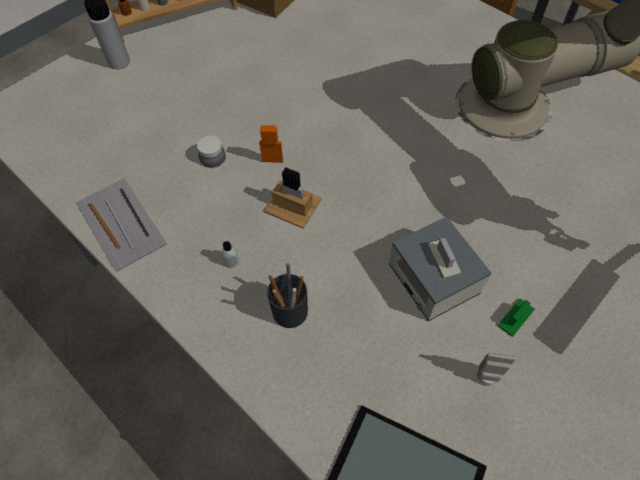

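The top view shows the box at (245,312) with the white cover at (243,312). The green look-alike is at (179,340). The stand with the black-handled paddle is at (392,268), and the orange look-alike is at (450,287). I want the white and black ones, which fit the description, and an enlarged crop will confirm that.

```bash
cat > h.py <<'E'
import cv2, numpy as np
from rig import env, eyes
np.set_printoptions(precision=4,suppress=True)
def ray(name,uv,z,obs=None):
    p=eyes.camera_params(name);K=p["intrinsics"];d=np.linalg.inv(K)@np.array([uv[0],uv[1],1.])
    if name=="wrist":
        M=p["mount"];R=obs["tool_rot"];o=R@M[:3,3]+obs["position"];d=R@M[:3,:3]@d
    else:
        o=-p["R"].T@p["t"];d=p["R"].T@d
    return o+d*(z-o[2])/d[2]
def proj(name,X,obs=None):
    p=eyes.camera_params(name)
    if name=="wrist":
        M=p["mount"];Xt=obs["tool_rot"].T@(np.array(X)-obs["position"]);c=M[:3,:3].T@(Xt-M[:3,3])
    else: c=p["R"]@np.array(X)+p["t"]
    u=p["intrinsics"]@c; return u[:2]/u[2]
E
python3 - <<'E'
from h import *
a=cv2.imread("pics/top0.png")
c1=cv2.resize(a[265:360,160:300],None,fx=2.8,fy=2.8,interpolation=cv2.INTER_CUBIC)
c2=cv2.resize(a[235:330,355:495],None,fx=2.8,fy=2.8,interpolation=cv2.INTER_CUBIC)
cv2.imwrite("pics/c0.png",np.hstack([c1,c2]))
for uv,z in [((243,312),.1),((241,311),.13),((392,267),.12),((309,198),.0),((378,192),0.04),((488,245),.05)]: print(uv,ray("top",uv,z))
E
```

```text
(243, 312) [0.5182 0.1805 0.1   ]
(241, 311) [0.5175 0.1808 0.13  ]
(392, 267) [ 0.5812 -0.1615  0.12  ]
(309, 198) [0.7982 0.0063 0.    ]
(378, 192) [ 0.7833 -0.1634  0.04  ]
(488, 245) [ 0.6215 -0.4062  0.05  ]
```

View pics/c0.png

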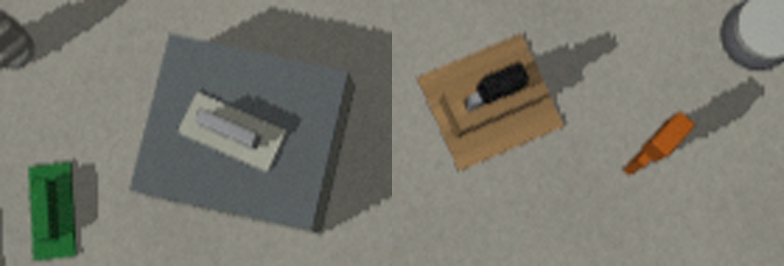

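The crop confirms the white cover on the grey lid and the black-handled paddle in the wooden stand. Next I'll move to a wrist view over the box.

```bash
cat >> h.py <<'E'
from scipy.spatial.transform import Rotation as Ro
def Rdown(phi):
    p=np.radians(phi);x=np.array([np.cos(p),np.sin(p),0]);z=np.array([0,0,-1.]);return np.array([x,np.cross(z,x),z]).T
def delta(P,phi):
    o=env.observe();R=o["tool_rot"]
    d=R.T@(np.array(P)-o["position"])/0.75
    a=Ro.from_matrix(R.T@Rdown(phi)).as_rotvec()/np.pi
    print("t",round(o["time_s"],2),"pos",o["position"],"grip",round(o["grip_width"],4),"F",o["ft_force"]);print("delta",np.round(d,4),np.round(a,4))
E
python3 - <<'E'
from h import *
s=lambda x,y:(160+x/2.8,265+y/2.8)
L=[ray("top",s(*c),.09) for c in [(168,35),(352,73),(320,233),(130,188)]]
L=np.array(L);print(L,L.mean(0))
for i in range(4):
    d=L[(i+1)%4]-L[i];print(np.linalg.norm(d),np.degrees(np.arctan2(d[1],d[0])))
C=np.array([ray("top",s(*c),.13) for c in [(196,115),(252,147),(262,138),(202,108)]]);print(C.mean(0))
d=C[1]-C[0];print(np.degrees(np.arctan2(d[1],d[0])))
delta((.518,.18,.30),100)
E
```

```text
[[0.6033 0.2282 0.09  ]
 [0.5565 0.0817 0.09  ]
 [0.4319 0.1186 0.09  ]
 [0.4831 0.2666 0.09  ]] [0.5187 0.1737 0.09  ]
0.15380034370413523 -107.72496061746168
0.12993306969333274 163.49117833874507
0.1565559309465011 70.91893315704792
0.12619870894902044 -17.704091494006892
[0.5189 0.1798 0.13  ]
-125.2676062395078
t 0.1 pos [0.1369 0.5324 0.2308] grip 0.0857 F [-0.6414  0.7494 -0.4213]
delta [-0.6091 -0.3286 -0.092 ] [-0.0004  0.0001  0.3643]
```

jog_arm:
  deltas: [-0.609,-0.329,-0.092,0,0,0.52,-1,-0.609,-0.329,-0.092,0,0,0.52,-1,-0.609,-0.329,-0.092,0,0,0.52,-1,-0.609,-0.329,-0.092,0,0,0.52,-1,-0.609,-0.329,-0.092,0,0,0.52,-1,-0.609,-0.329,-0.092,0,0,0.52,-1,-0.609,-0.329,-0.092,0,0,0.52,-1,-0.609,-0.329,-0.092,0,0,0.52,-1,-0.609,-0.329,-0.092,0,0,0.52,-1,-0.609,-0.329,-0.092,0,0,0.52,-1,-0.609,-0.329,-0.092,0,0,0.52,-1,-0.609,-0.329,-0.092,0,0,0.52,-1]
  grip_force: 40

```text
time_s: 1.1
position: [0.5017, 0.1941, 0.2973]
tool_rot: [[0.186, 0.982, -0.001], [0.982, -0.186, -0.0], [-0.0, -0.001, -1.0]]
ft_force: [0.8, 1.6, 0.9]
grip_width: 0.0858
```

```bash
python3 - <<'E'
from h import *
delta((.518,.18,.30),72)
E
```

```text
t 1.1 pos [0.5017 0.1941 0.2973] grip 0.0858 F [0.8148 1.5576 0.8657]
delta [-0.0144  0.0248 -0.0037] [-0.0002  0.0001  0.0403]
```

jog_arm:
  deltas: [-0.005,0.005,0,0,0,0.04,-1,-0.005,0.005,0,0,0,0.04,-1,-0.005,0.005,0,0,0,0.04,-1,-0.005,0.005,0,0,0,0.04,-1]

```text
time_s: 1.43
position: [0.5028, 0.1923, 0.2971]
tool_rot: [[0.297, 0.955, -0.001], [0.955, -0.297, 0.0], [-0.0, -0.001, -1.0]]
ft_force: [-0.2, 0.5, -0.0]
grip_width: 0.0856
```

```bash
python3 - <<'E'
from h import *
import pickle
o=env.observe(); im=eyes.get_image("wrist"); cv2.imwrite("pics/w1.png",im[:,:,::-1]); pickle.dump(o,open("w1.pkl","wb"))
print(o["position"],o["tool_rot"],o["time_s"])
E
```

```text
[0.5028 0.1923 0.2971] [[ 0.2974  0.9548 -0.0007]
 [ 0.9548 -0.2974  0.0001]
 [-0.0001 -0.0007 -1.    ]] 1.4333
```

View pics/w1.png

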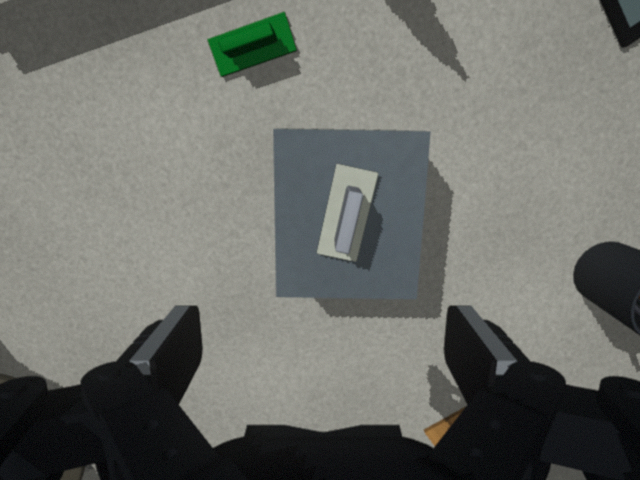

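The wrist view shows the lid quad at about (274,129), (430,131), (416,298) and (276,297). The cover plate is centred near (348,213), with its bar top at (349,221). The cover is yawed relative to the lid. I'll measure all of these with contours.

```bash
python3 - <<'E'
from h import *
import pickle
o=pickle.load(open("w1.pkl","rb"));a=cv2.imread("pics/w1.png")
hsv=cv2.cvtColor(a,cv2.COLOR_BGR2HSV)
for p in [(300,200),(335,200),(349,215),(440,230),(250,200),(360,235)]: print(p,hsv[p[1],p[0]],a[p[1],p[0]])
c=cv2.resize(a[110:320,255:465],None,fx=2.8,fy=2.8,interpolation=cv2.INTER_CUBIC);cv2.imwrite("pics/c1.png",c)
E
```

```text
(300, 200) [97 44 99] [99 95 82]
(335, 200) [ 37  20 169] [156 169 166]
(349, 215) [111  22 159] [159 149 145]
(440, 230) [30 12 88] [84 88 88]
(250, 200) [ 33  16 155] [145 155 154]
(360, 235) [ 43  17 105] [ 98 105 102]
```

View pics/c1.png

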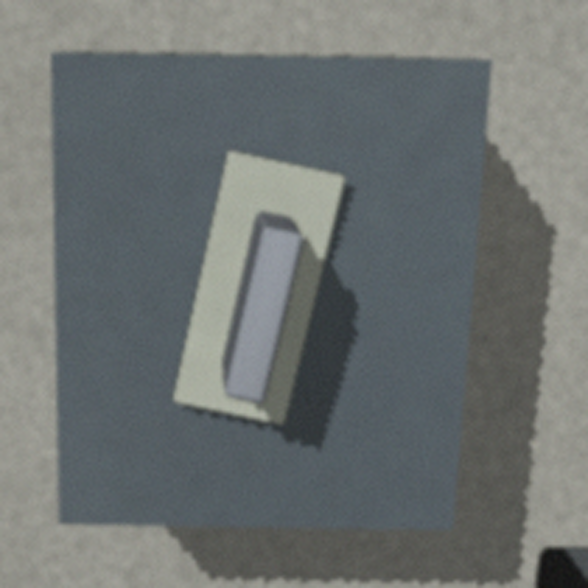

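```bash
cat >> h.py <<'E'
def quad(name,pts,z,o=None):
    L=np.array([ray(name,p,z,o) for p in pts]);
    print("quad c",L.mean(0))
    for i in range(4):
        d=L[(i+1)%4]-L[i];print("  ",p2(pts[i]),round(np.linalg.norm(d),4),round(np.degrees(np.arctan2(d[1],d[0])),2))
    return L
def p2(p): return tuple(np.round(p,1))
E
python3 - <<'E'
from h import *
import pickle
o=pickle.load(open("w1.pkl","rb"));a=cv2.imread("pics/w1.png")
hsv=cv2.cvtColor(cv2.GaussianBlur(a,(3,3),0),cv2.COLOR_BGR2HSV)
m=cv2.inRange(hsv,(90,30,30),(108,255,140)); m[320:]=0
cs=max(cv2.findContours(m,0,2)[0],key=cv2.contourArea);h=cv2.convexHull(cs)
q=cv2.approxPolyN(h,4)[0] if hasattr(cv2,"approxPolyN") else cv2.approxPolyDP(h,8,True)[:,0]
print("lid",q); quad("wrist",q.astype(float),.09,o)
s=lambda x,y:((x+.5)/2.8-.5+255,(y+.5)/2.8-.5+110)
print("plate");quad("wrist",[s(*p) for p in [(228,152),(345,176),(284,424),(173,403)]],.096,o)
print("bar");quad("wrist",[s(*p) for p in [(263,222),(302,235),(266,403),(226,396)]],.13,o)
E
```

```text
lid [[430 132]
 [415 297]
 [277 297]
 [274 129]]
quad c [0.5231 0.1755 0.09  ]
   (np.float64(430.0), np.float64(132.0)) 0.1471 -108.66
   (np.float64(415.0), np.float64(297.0)) 0.1273 162.68
   (np.float64(277.0), np.float64(297.0)) 0.1495 71.9
   (np.float64(274.0), np.float64(129.0)) 0.1287 -18.39
plate
quad c [0.5222 0.1811 0.096 ]
   (np.float64(336.1), np.float64(164.0)) 0.0356 -28.74
   (np.float64(377.9), np.float64(172.5)) 0.0794 -119.27
   (np.float64(356.1), np.float64(261.1)) 0.0357 151.46
   (np.float64(316.5), np.float64(253.6)) 0.0795 60.64
bar
quad c [0.5224 0.1817 0.13  ]
   (np.float64(348.6), np.float64(189.0)) 0.0112 -35.71
   (np.float64(362.5), np.float64(193.6)) 0.0486 -117.9
   (np.float64(349.7), np.float64(253.6)) 0.0115 152.32
   (np.float64(335.4), np.float64(251.1)) 0.0502 61.65
```

```bash
python3 - <<'E'
from h import *
delta((.522,.1813,.165),61)
E
```

```text
t 1.48 pos [0.5027 0.1925 0.2972] grip 0.0855 F [-0.683   0.8605 -0.0907]
delta [-0.0066  0.029   0.1763] [-0.0001 -0.      0.0649]
```

jog_arm:
  deltas: [-0.0066,0.029,0.06,0,0,0.065,-1,-0.0066,0.029,0.12,0,0,0.065,-1,-0.0066,0.029,0.176,0,0,0.065,-1,-0.0066,0.029,0.176,0,0,0.065,-1,-0.0066,0.029,0.176,0,0,0.065,-1,-0.0066,0.029,0.176,0,0,0.065,-1,-0.0066,0.029,0.176,0,0,0.065,-1]

```text
time_s: 2.07
position: [0.5234, 0.1809, 0.167]
tool_rot: [[0.487, 0.873, 0.003], [0.873, -0.487, 0.0], [0.002, 0.003, -1.0]]
ft_force: [-0.3, -0.4, 0.5]
grip_width: 0.0852
```

```bash
python3 - <<'E'
from h import *
delta((.522,.1813,.104),61)
o=env.observe(); im=eyes.get_image("wrist"); cv2.imwrite("pics/w2.png",im[:,:,::-1])
print([proj("wrist",(.522,.1813,z),o) for z in (.096,.13)])
E
```

```text
t 2.07 pos [0.5234 0.1809 0.167 ] grip 0.0852 F [-0.2844 -0.4115  0.47  ]
delta [-0.0006 -0.0021  0.084 ] [ 0.0008 -0.0006 -0.0009]
[array([316.7051, 256.1649]), array([315.9119, 278.2907])]
```

View pics/w2.png

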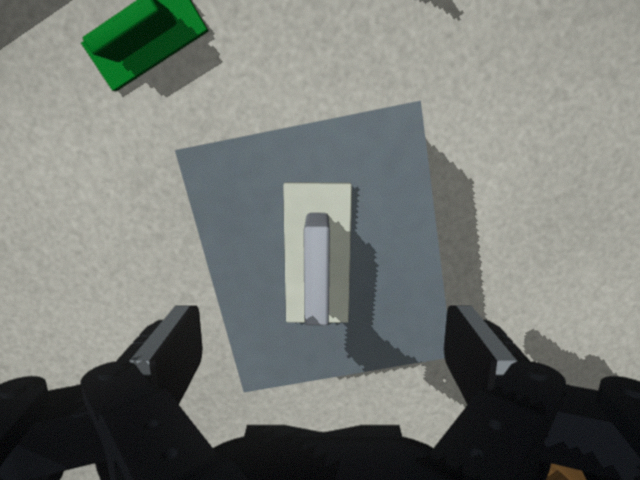

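The wrist view has the bar parallel to the pads and centred at about (316,275), which agrees with the prediction of (316,278). I'll descend and grip.

jog_arm:
  deltas: [-0.0006,-0.002,0.03,0,0,0,-1,-0.0006,-0.002,0.06,0,0,0,-1,-0.0006,-0.002,0.082,0,0,0,-1,-0.0006,-0.002,0.082,0,0,0,-1,-0.0006,-0.002,0.082,0,0,0,1,-0.0006,-0.002,0.082,0,0,0,1,-0.0006,-0.002,0.082,0,0,0,1,-0.0006,-0.002,0.082,0,0,0,1,-0.0006,-0.002,0.082,0,0,0,1,-0.0006,-0.002,0.082,0,0,0,1,-0.0006,-0.002,0.082,0,0,0,1,-0.0006,-0.002,0.082,0,0,0,1]
  grip_force: 50

```text
time_s: 3.12
position: [0.5217, 0.1806, 0.1043]
tool_rot: [[0.489, 0.872, 0.001], [0.872, -0.489, 0.0], [0.001, 0.001, -1.0]]
ft_force: [-0.7, 0.1, 6.1]
grip_width: 0.0114
```

```bash
python3 - <<'E'
from h import *
delta((.522,.1813,.16),61)
E
```

```text
t 3.12 pos [0.5217 0.1806 0.1043] grip 0.0114 F [-0.7005  0.1039  6.1184]
delta [ 0.0011 -0.0001 -0.0743] [ 0.0003 -0.0002 -0.0015]
```

jog_arm:
  deltas: [0,0,-0.02,0,0,0,1,0,0,-0.05,0,0,0,1,0,0,-0.08,0,0,0,1,0,0,-0.11,0,0,0,1,0,0,-0.11,0,0,0,1,0,0,-0.11,0,0,0,1]

```text
time_s: 3.62
position: [0.5215, 0.1806, 0.1867]
tool_rot: [[0.489, 0.872, 0.002], [0.872, -0.489, 0.0], [0.001, 0.001, -1.0]]
ft_force: [-0.2, -0.1, -1.4]
grip_width: 0.0107
```

```bash
python3 - <<'E'
from h import *
delta((.50,-.015,.16),61)
o=env.observe(); im=eyes.get_image("wrist"); cv2.imwrite("pics/w3.png",im[:,:,::-1])
E
```

```text
t 3.62 pos [0.5215 0.1806 0.1867] grip 0.0107 F [-0.1947 -0.1172 -1.4262]
delta [-0.2416  0.1024  0.0355] [ 0.0004 -0.0003 -0.0015]
```

View pics/w3.png

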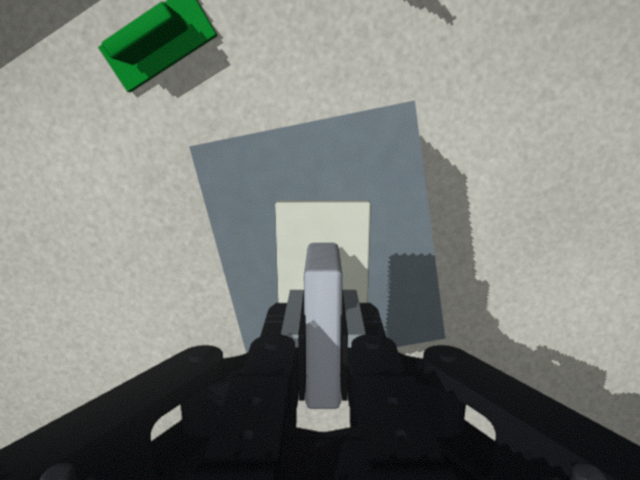

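The wrist view shows the cover held by its bar at (322,340), level and clear of the lid. I'll carry it to the clear middle of the desk.

jog_arm:
  deltas: [-0.03,0.0127,0,0,0,0,1,-0.06,0.0254,0,0,0,0,1,-0.09,0.0381,0,0,0,0,1,-0.12,0.051,0,0,0,0,1,-0.15,0.0635,0,0,0,0,1,-0.18,0.0762,0,0,0,0,1,-0.21,0.089,0,0,0,0,1,-0.232,0.098,0,0,0,0,1,-0.242,0.102,0,0,0,0,1,-0.242,0.102,0.03,0,0,0,1,-0.242,0.102,0.06,0,0,0,1,-0.242,0.102,0.09,0,0,0,1]

```text
time_s: 4.67
position: [0.4989, -0.0148, 0.1172]
tool_rot: [[0.489, 0.872, -0.001], [0.872, -0.489, 0.0], [0.0, -0.001, -1.0]]
ft_force: [0.8, 0.6, -0.8]
grip_width: 0.0112
```

```bash
python3 - <<'E'
from h import *
delta((.50,-.015,.03),61)
for n in ["top","scene"]:
    im=eyes.get_image(n); cv2.imwrite(f"pics/{n}4.png",im[:,:,::-1])
a=cv2.imread("pics/top4.png")
cv2.imwrite("pics/c4.png",cv2.resize(a[230:380,200:440],None,fx=3,fy=3,interpolation=cv2.INTER_CUBIC))
E
```

```text
t 4.67 pos [ 0.4989 -0.0148  0.1172] grip 0.0112 F [ 0.835   0.6291 -0.785 ]
delta [0.0005 0.0015 0.1162] [-0.0003 -0.     -0.0016]
```

View pics/c4.png

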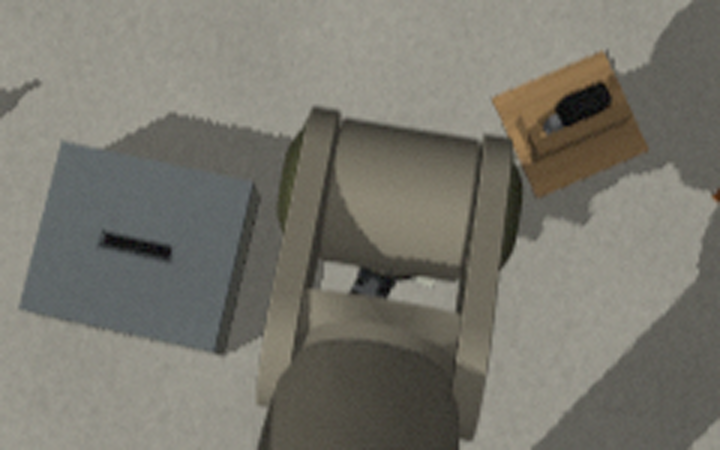

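View pics/scene4.png

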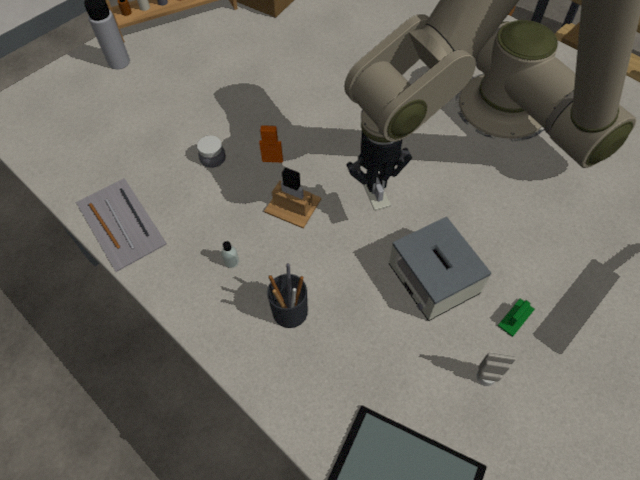

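The scene view shows the cover still held at (378,198) and the slot open at (443,257). In the top crop the slot centre is at (137,246). I'll lower the cover gently.

jog_arm:
  deltas: [0,0,0.03,0,0,0,1,0,0,0.06,0,0,0,1,0,0,0.09,0,0,0,1,0,0,0.11,0,0,0,1,0,0,0.122,0,0,0,1,0,0,0.127,0,0,0,1,0,0,0.127,0,0,0,1,0,0,0.127,0,0,0,1]

```text
time_s: 5.43
position: [0.4999, -0.0152, 0.0243]
tool_rot: [[0.489, 0.872, 0.001], [0.872, -0.489, -0.0], [0.0, 0.001, -1.0]]
ft_force: [0.5, -0.0, -1.2]
grip_width: 0.011
```

```bash
python3 - <<'E'
from h import *
delta((.50,-.015,.014),61)
im=eyes.get_image("wrist"); cv2.imwrite("pics/w5.png",im[:,:,::-1])
E
```

```text
t 5.43 pos [ 0.4999 -0.0152  0.0243] grip 0.011 F [ 0.5349 -0.0451 -1.17  ]
delta [ 0.0003 -0.0001  0.0137] [ 0.0004 -0.0001 -0.0014]
```

View pics/w5.png

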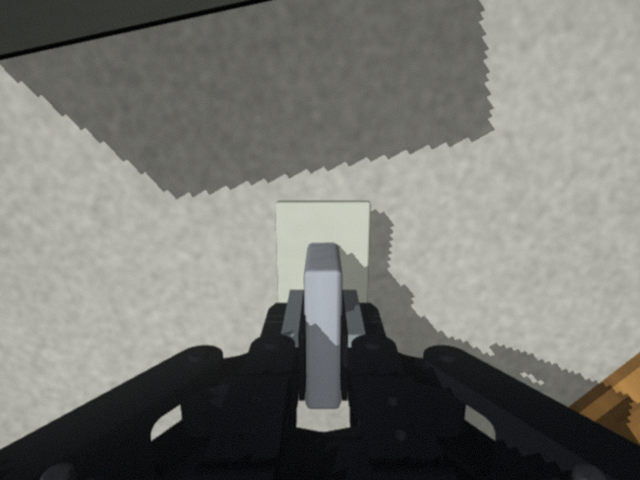

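The cover is still level and about 10 mm above the desk. I'll go down the rest of the way slowly.

jog_arm:
  deltas: [0,0,0.004,0,0,0,1,0,0,0.008,0,0,0,1,0,0,0.01,0,0,0,1,0,0,0.012,0,0,0,1,0,0,0.013,0,0,0,1,0,0,0.013,0,0,0,1]

```text
time_s: 5.98
position: [0.4994, -0.0152, 0.0143]
tool_rot: [[0.489, 0.872, 0.0], [0.872, -0.489, -0.0], [0.0, 0.0, -1.0]]
ft_force: [-3.0, -0.1, 7.7]
grip_width: 0.0117
```

The cover touched the desk at the expected height. I'll release and rise.

jog_arm:
  deltas: [0,0,0,0,0,0,0.4,0,0,0,0,0,0,0,0,0,0,0,0,0,-1,0,0,0,0,0,0,-1,0,0,0,0,0,0,-1,0,0,0,0,0,0,-1,0,0,0,0,0,0,-1,0,0,-0.03,0,0,0,-1,0,0,-0.08,0,0,0,-1,0,0,-0.13,0,0,0,-1,0,0,-0.18,0,0,0,-1,0,0,-0.23,0,0,0,-1]

```text
time_s: 6.98
position: [0.4989, -0.0151, 0.1881]
tool_rot: [[0.489, 0.872, -0.0], [0.872, -0.489, 0.0], [-0.0, -0.0, -1.0]]
ft_force: [0.9, -0.2, -0.2]
grip_width: 0.0854
```

```bash
python3 - <<'E'
from h import *
im=eyes.get_image("wrist"); cv2.imwrite("pics/w6.png",im[:,:,::-1])
s=lambda x,y:((x+.5)/3-.5+200,(y+.5)/3-.5+230)
quad("top",[s(*p) for p in [(63,142),(257,182),(220,354),(20,309)]],.09)
quad("top",[s(*p) for p in [(103,231),(172,245),(169,262),(98,247)]],.09)
b=[s(*p) for p in [(492,98),(606,52),(648,149),(538,196)]]
quad("top",b,.006)
h=[s(*p) for p in [(556,103),(603,82),(611,100),(563,124)]]
quad("top",h,.122)
delta((.50,.09,.28),72)
E
```

```text
quad c [0.5195 0.1743 0.09  ]
   (np.float64(220.7), np.float64(277.0)) 0.1514 -107.71
   (np.float64(285.3), np.float64(290.3)) 0.1308 162.67
   (np.float64(273.0), np.float64(347.7)) 0.1534 71.55
   (np.float64(206.3), np.float64(332.7)) 0.1288 -18.21
quad c [0.5195 0.1777 0.09  ]
   (np.float64(234.0), np.float64(306.7)) 0.0533 -107.41
   (np.float64(257.0), np.float64(311.3)) 0.0129 165.33
   (np.float64(256.0), np.float64(317.0)) 0.0548 72.16
   (np.float64(232.3), np.float64(312.0)) 0.0125 -21.62
quad c [ 0.5911 -0.1718  0.006 ]
   (np.float64(363.7), np.float64(262.3)) 0.1018 -73.85
   (np.float64(401.7), np.float64(247.0)) 0.0865 -164.59
   (np.float64(415.7), np.float64(279.3)) 0.0978 107.0
   (np.float64(379.0), np.float64(295.0)) 0.0879 17.99
quad c [ 0.5878 -0.1668  0.122 ]
   (np.float64(385.0), np.float64(264.0)) 0.039 -71.84
   (np.float64(400.7), np.float64(257.0)) 0.0148 -163.93
   (np.float64(403.3), np.float64(263.0)) 0.0406 110.55
   (np.float64(387.3), np.float64(271.0)) 0.0166 10.88
t 7.03 pos [ 0.5018 -0.0157  0.1952] grip 0.0853 F [1.5947 0.477  7.9178]
delta [ 0.1221 -0.0696 -0.1136] [ 0.0039 -0.0006 -0.0625]
```

View pics/w6.png

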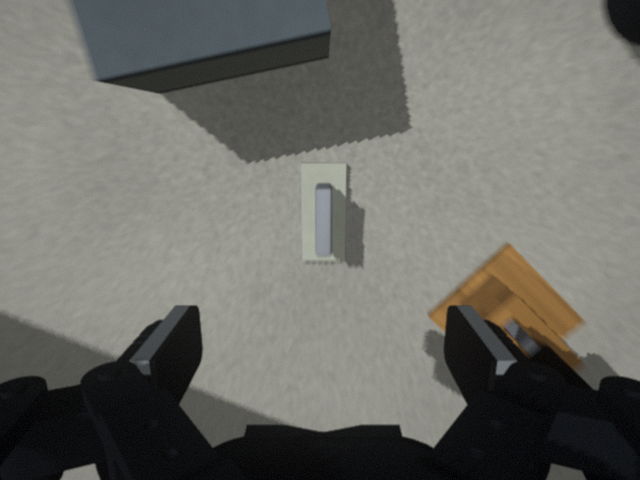

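The cover lies flat and released at wrist pixel (324,212). Next I'll look at the bare slot from above.

```bash
python3 - <<'E'
from h import *
delta((.521,.176,.23),72)
E
```

```text
t 7.03 pos [ 0.5018 -0.0157  0.1952] grip 0.0853 F [1.5947 0.477  7.9178]
delta [ 0.2357 -0.102  -0.047 ] [ 0.0039 -0.0006 -0.0625]
```

jog_arm:
  deltas: [0.236,-0.102,-0.055,0,0,-0.062,-1,0.236,-0.102,-0.055,0,0,-0.062,-1,0.236,-0.102,-0.055,0,0,-0.062,-1,0.236,-0.102,-0.055,0,0,-0.062,-1,0.236,-0.102,-0.055,0,0,-0.062,-1,0.236,-0.102,-0.055,0,0,-0.062,-1,0.236,-0.102,-0.055,0,0,-0.062,-1,0.236,-0.102,-0.055,0,0,-0.062,-1,0.236,-0.102,-0.055,0,0,-0.062,-1,0.236,-0.102,-0.055,0,0,-0.062,-1,0.236,-0.102,-0.055,0,0,-0.062,-1]

```text
time_s: 7.95
position: [0.5192, 0.1757, 0.2273]
tool_rot: [[0.312, 0.95, -0.0], [0.95, -0.312, -0.0], [-0.0, -0.0, -1.0]]
ft_force: [0.3, -0.8, 0.3]
grip_width: 0.0854
```

```bash
python3 - <<'E'
from h import *
import pickle
o=env.observe(); im=eyes.get_image("wrist"); cv2.imwrite("pics/w7.png",im[:,:,::-1]); pickle.dump(o,open("w7.pkl","wb"))
print(o["position"],o["qvel"])
g=cv2.cvtColor(im,cv2.COLOR_RGB2GRAY);m=(g<45).astype(np.uint8)
for c in cv2.findContours(m,0,2)[0]:
    if 150<cv2.contourArea(c): print(cv2.contourArea(c),cv2.minAreaRect(c))
cv2.imwrite("pics/c7.png",cv2.resize(im[150:330,220:440,::-1],None,fx=3.3,fy=3.3,interpolation=cv2.INTER_CUBIC))
E
```

```text
[0.5192 0.1757 0.2273] [ 0.304  -0.0768 -0.1953 -0.0314  0.0882  0.088 ]
54602.5 ((319.5, 392.49993896484375), (172.99996948242188, 638.9998779296875), 90.0)
2269.5 ((619.0, 287.5), (81.0, 40.0), 90.0)
832.0 ((325.0, 221.5), (69.0, 14.0), 90.0)
2115.0 ((211.79078674316406, 21.92772674560547), (34.742591857910156, 93.402587890625), 69.25391387939453)
```

View pics/c7.png

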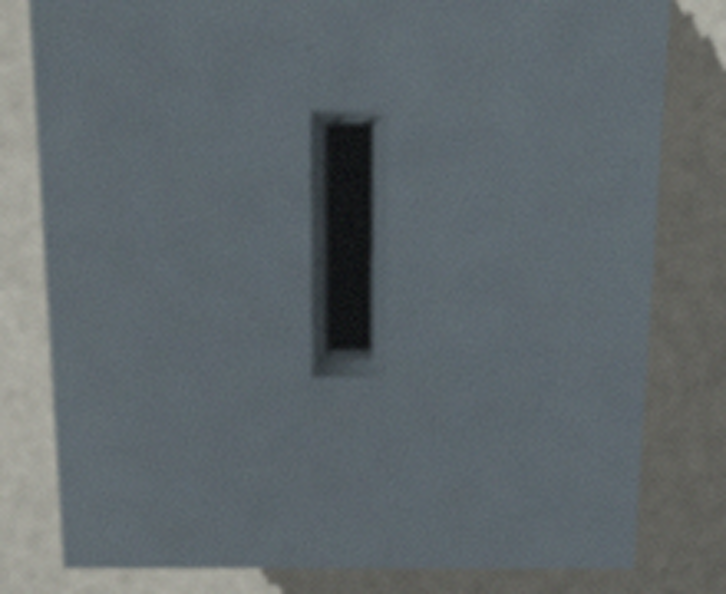

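View pics/w7.png

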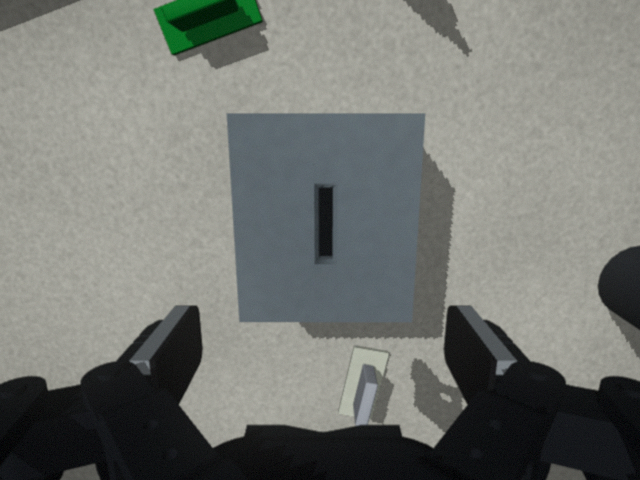

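The slot is vertical in the view: the dark part spans (319..332, 187..256) and the chamfer rim spans about (314.5..334, 184..264).

```bash
python3 - <<'E'
from h import *
import pickle
o=pickle.load(open("w7.pkl","rb"));im=cv2.imread("pics/w7.png")
s=lambda x,y:((x+.5)/3.3-.5+220,(y+.5)/3.3-.5+150)
print("rim");quad("wrist",[s(*p) for p in [(312,111),(378,112),(377,376),(312,376)]],.09,o)
print("dark, z=.087");quad("wrist",[s(*p) for p in [(326,124),(373,124),(371,350),(326,350)]],.087,o)
hsv=cv2.cvtColor(cv2.GaussianBlur(im,(3,3),0),cv2.COLOR_BGR2HSV)
m=cv2.inRange(hsv,(90,30,30),(112,255,140)); m[340:]=0
h=cv2.convexHull(max(cv2.findContours(m,0,2)[0],key=cv2.contourArea))
q=cv2.approxPolyN(h,4)[0].astype(float)+0.0
print("lid");quad("wrist",q,.09,o)
delta((.588,-.168,.24),18+90)
E
```

```text
rim
quad c [0.522  0.1759 0.09  ]
   (np.float64(314.2), np.float64(183.3)) 0.0137 -19.09
   (np.float64(334.2), np.float64(183.6)) 0.0577 -108.0
   (np.float64(333.9), np.float64(263.6)) 0.0142 161.77
   (np.float64(314.2), np.float64(263.6)) 0.0579 71.46
dark, z=.087
quad c [0.5232 0.1766 0.087 ]
   (np.float64(318.4), np.float64(187.2)) 0.0099 -18.22
   (np.float64(332.7), np.float64(187.2)) 0.0497 -108.35
   (np.float64(332.1), np.float64(255.7)) 0.0099 161.77
   (np.float64(318.4), np.float64(255.7)) 0.0497 71.62
lid
quad c [0.5229 0.1755 0.09  ]
   (np.float64(411.0), np.float64(322.0)) 0.1285 161.03
   (np.float64(240.0), np.float64(320.0)) 0.1471 71.96
   (np.float64(227.0), np.float64(115.0)) 0.1286 -17.66
   (np.float64(424.0), np.float64(113.0)) 0.15 -108.12
t 8.0 pos [0.5193 0.1758 0.2274] grip 0.0854 F [-0.3932 -0.2008 -0.2364]
delta [-0.4069  0.2301 -0.0168] [-0.0001  0.     -0.201 ]
```

jog_arm:
  deltas: [-0.407,0.23,-0.017,0,0,-0.198,-1,-0.407,0.23,-0.017,0,0,-0.198,-1,-0.407,0.23,-0.017,0,0,-0.198,-1,-0.407,0.23,-0.017,0,0,-0.198,-1,-0.407,0.23,-0.017,0,0,-0.198,-1,-0.407,0.23,-0.017,0,0,-0.198,-1,-0.407,0.23,-0.017,0,0,-0.198,-1,-0.407,0.23,-0.017,0,0,-0.198,-1,-0.407,0.23,-0.017,0,0,-0.198,-1,-0.407,0.23,-0.017,0,0,-0.198,-1,-0.407,0.23,-0.017,0,0,-0.198,-1,-0.407,0.23,-0.017,0,0,-0.198,-1]

```text
time_s: 9.0
position: [0.588, -0.167, 0.24]
tool_rot: [[-0.301, 0.954, -0.0], [0.954, 0.301, 0.001], [0.001, -0.0, -1.0]]
ft_force: [-0.0, 0.2, -0.7]
grip_width: 0.0853
```

jog_arm:
  deltas: [0,0,0,0,0,0,-1,0,0,0,0,0,0,-1]

```text
time_s: 9.17
position: [0.5882, -0.166, 0.2405]
tool_rot: [[-0.303, 0.953, 0.0], [0.953, 0.303, -0.0], [-0.0, 0.0, -1.0]]
ft_force: [0.6, -0.1, -0.1]
grip_width: 0.085
```

```bash
python3 - <<'E'
from h import *
import pickle
o=env.observe(); im=eyes.get_image("wrist"); cv2.imwrite("pics/w8.png",im[:,:,::-1]); pickle.dump(o,open("w8.pkl","wb"))
print(o["position"],o["qvel"])
cv2.imwrite("pics/c8.png",cv2.resize(im[130:350,220:440,::-1],None,fx=2.7,fy=2.7,interpolation=cv2.INTER_CUBIC))
E
```

```text
[ 0.5882 -0.166   0.2405] [ 0.0269  0.0378 -0.1719 -0.0443  0.015  -0.0332]
```

View pics/w8.png

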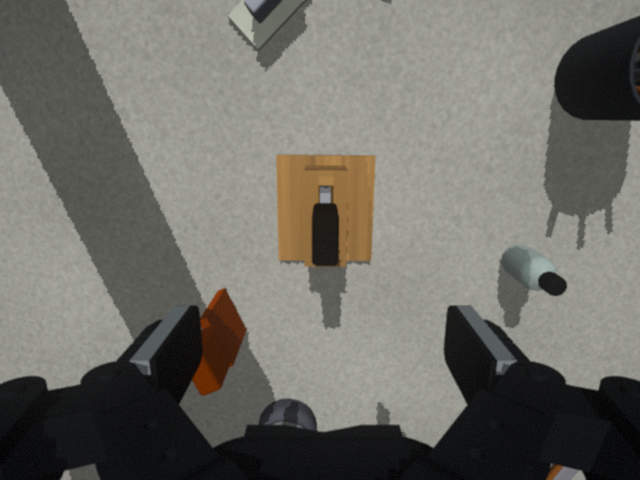

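View pics/c8.png

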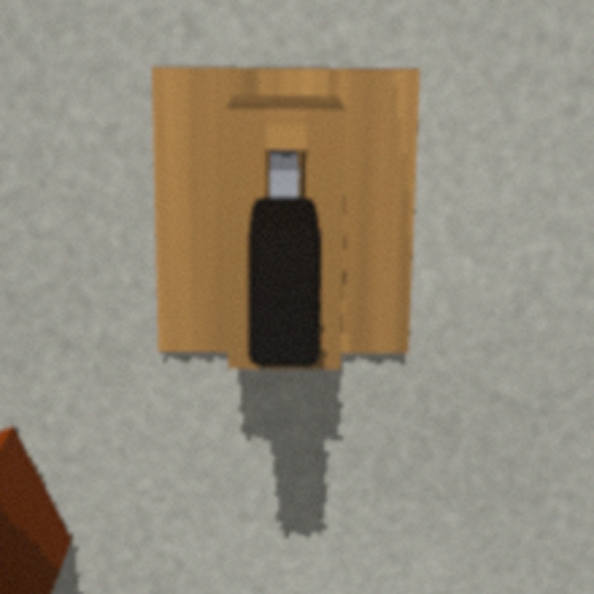

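The black paddle stands aligned with the tool: its handle is at cols 312–338 with its far edge at row 265, and the blade is at (325,195). The orange look-alike is at (218,345).

```bash
python3 - <<'E'
from h import *
import pickle
o=pickle.load(open("w8.pkl","rb"))
s=lambda x,y:((x+.5)/2.7-.5+220,(y+.5)/2.7-.5+130)
ex=o["tool_rot"][:,0]
a,b=ray("wrist",s(249,366),.122,o),ray("wrist",s(320,366),.122,o)
print("far edge",a,b,np.linalg.norm(a-b),"centre",(a+b)/2+ex*.018)
t=[ray("wrist",s(*p),.076,o) for p in [(256,199),(316,199)]];print("near bottom edge handle",t,(t[0]+t[1])/2-ex*.018)
print("blade",[ray("wrist",s(*p),.07,o) for p in[(269,195),(299,195)]])
print("base");quad("wrist",[s(*p) for p in [(152,67),(419,67),(407,354),(159,351)]],.006,o)
print("pocket top");print(ray("wrist",s(286,366),.05,o)+ex*.041)
E
```

```text
far edge [ 0.5892 -0.1901  0.122 ] [ 0.6061 -0.1848  0.122 ] 0.017707797977796064 centre [ 0.5922 -0.1703  0.122 ]
near bottom edge handle [array([ 0.5801, -0.1577,  0.076 ]), array([ 0.5961, -0.1526,  0.076 ])] [ 0.5935 -0.1723  0.076 ]
blade [array([ 0.5835, -0.1566,  0.07  ]), array([ 0.5917, -0.154 ,  0.07  ])]
base
quad c [ 0.5936 -0.1728  0.006 ]
   (np.float64(276.0), np.float64(154.5)) 0.0893 17.59
   (np.float64(374.9), np.float64(154.5)) 0.1011 -72.88
   (np.float64(370.4), np.float64(260.8)) 0.0891 -163.15
   (np.float64(278.6), np.float64(259.7)) 0.1 107.26
pocket top
[ 0.5937 -0.1719  0.05  ]
```

```bash
python3 - <<'E'
from h import *
delta((.5928,-.171,.085),107.3)
E
```

```text
t 9.22 pos [ 0.5882 -0.166   0.2405] grip 0.0856 F [-0.5742  0.325   0.429 ]
delta [-0.0082  0.0038  0.2073] [0.0001 0.     0.0018]
```

jog_arm:
  deltas: [-0.008,0.004,0.04,0,0,0.002,-1,-0.008,0.004,0.08,0,0,0.002,-1,-0.008,0.004,0.12,0,0,0.002,-1,-0.008,0.004,0.16,0,0,0.002,-1,-0.008,0.004,0.19,0,0,0.002,-1,-0.008,0.004,0.207,0,0,0.002,-1,-0.008,0.004,0.207,0,0,0.002,-1,-0.008,0.004,0.207,0,0,0.002,-1]

```text
time_s: 9.88
position: [0.593, -0.1714, 0.0851]
tool_rot: [[-0.296, 0.955, -0.0], [0.955, 0.296, 0.0], [0.0, -0.0, -1.0]]
ft_force: [0.6, 0.4, 0.7]
grip_width: 0.0855
```

```bash
python3 - <<'E'
from h import *
delta((.5928,-.171,.085),107.3)
im=eyes.get_image("wrist"); cv2.imwrite("pics/w9.png",im[:,:,::-1])
E
```

```text
t 9.88 pos [ 0.593  -0.1714  0.0851] grip 0.0855 F [0.5993 0.4094 0.6648]
delta [ 0.0006 -0.0001  0.0002] [-0.0001 -0.0001 -0.0005]
```

View pics/w9.png

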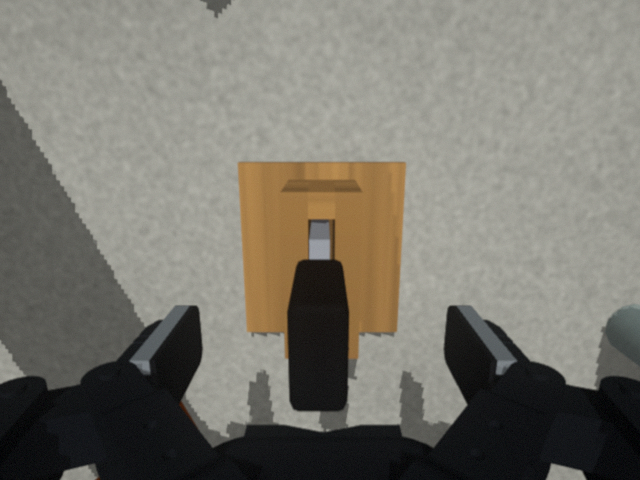

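The handle sits centred between the pads, at col 319 against a mid of 322. I'll close.

jog_arm:
  deltas: [0,0,0,0,0,0,0.2,0,0,0,0,0,0,0.4,0,0,0,0,0,0,1,0,0,0,0,0,0,1,0,0,0,0,0,0,1,0,0,0,0,0,0,1,0,0,0,0,0,0,1,0,0,0,0,0,0,1]
  grip_force: 60

```text
time_s: 10.6
position: [0.593, -0.1721, 0.0853]
tool_rot: [[-0.295, 0.955, 0.0], [0.955, 0.295, -0.0], [-0.0, 0.0, -1.0]]
ft_force: [-1.8, -0.1, 4.1]
grip_width: 0.0176
```

```bash
python3 - <<'E'
from h import *
delta((.5928,-.171,.085),107.3)
im=eyes.get_image("wrist"); cv2.imwrite("pics/w10.png",im[:,:,::-1])
E
```

```text
t 10.6 pos [ 0.593  -0.1721  0.0853] grip 0.0176 F [-1.831  -0.0814  4.0926]
delta [0.0015 0.0002 0.0005] [ 0.0001  0.0002 -0.0007]
```

View pics/w10.png

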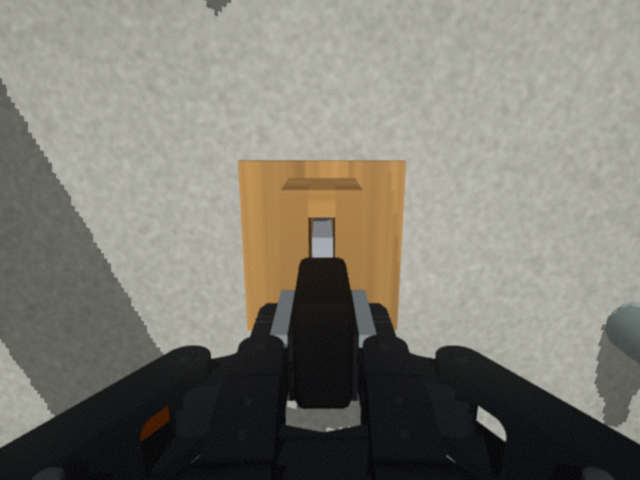

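Gripped at 17.6 mm. I'll lift straight up.

jog_arm:
  deltas: [0,0,-0.01,0,0,0,1,0,0,-0.03,0,0,0,1,0,0,-0.06,0,0,0,1,0,0,-0.09,0,0,0,1,0,0,-0.12,0,0,0,1,0,0,-0.15,0,0,0,1,0,0,-0.175,0,0,0,1,0,0,-0.175,0,0,0,1,0,0,-0.175,0,0,0,1,0,0,-0.175,0,0,0,1]

```text
time_s: 11.48
position: [0.5925, -0.1717, 0.2149]
tool_rot: [[-0.295, 0.955, -0.002], [0.955, 0.295, 0.001], [0.002, -0.001, -1.0]]
ft_force: [-0.1, 0.3, -2.0]
grip_width: 0.0174
```

```bash
python3 - <<'E'
from h import *
import pickle
delta((.5225,.176,.215),71.9)
o=env.observe();im=eyes.get_image("wrist"); cv2.imwrite("pics/w11.png",im[:,:,::-1]);pickle.dump(o,open("w11.pkl","wb"))
for n in ["scene","top"]: cv2.imwrite(f"pics/{n}11.png",eyes.get_image(n)[:,:,::-1])
a=cv2.imread("pics/scene11.png");cv2.imwrite("pics/c11.png",cv2.resize(a[90:290,210:430],None,fx=2.9,fy=2.9,interpolation=cv2.INTER_CUBIC))
E
```

```text
t 11.48 pos [ 0.5925 -0.1717  0.2149] grip 0.0174 F [-0.0666  0.2559 -2.0221]
delta [0.4705 0.0477 0.0006] [-0.0006 -0.0003  0.1959]
```

View pics/w11.png

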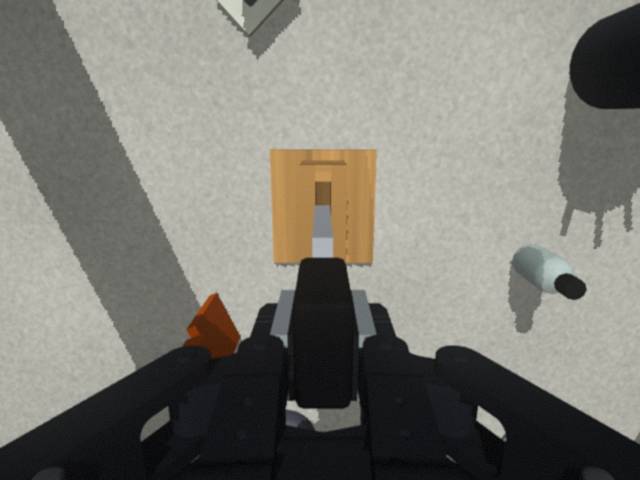

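View pics/c11.png

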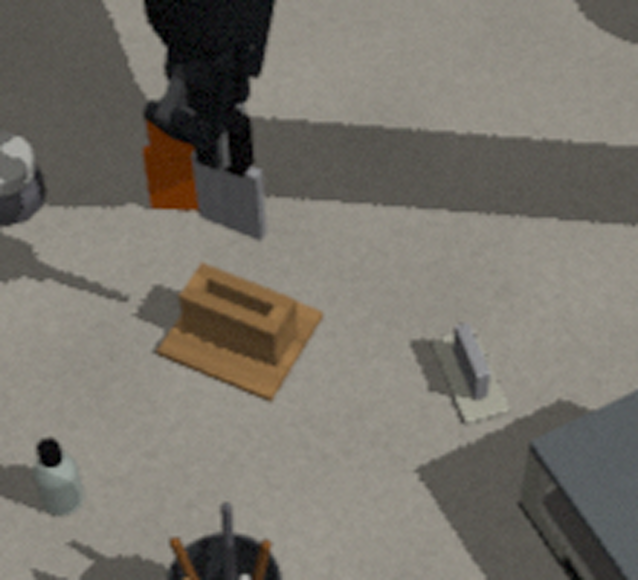

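The paddle is lifted clear of the stand, and the wrist view shows the blade at (322,235). I'll measure the blade in the tool frame.

```bash
python3 - <<'E'
from h import *
import pickle
a=cv2.imread("pics/w11.png");cv2.imwrite("pics/c11b.png",cv2.resize(a[165:275,280:370],None,fx=6,fy=6,interpolation=cv2.INTER_CUBIC))
o=pickle.load(open("w11.pkl","rb"))
def pt(x,y,z): return proj("wrist",o["tool_rot"]@np.array([x,y,z])+o["position"],o)
for cx in (-.002,0,.002):
  print(cx,[pt(cx+.025,y,z) for z in (.0093,.0763) for y in (-.004,.004)], "tip",pt(cx+.023,-.0025,.0793),pt(cx+.023,.0025,.0793),"handle near top",pt(cx+.018,-.009,-.0367),pt(cx+.018,-.009,.0093))
E
```

```text
-0.002 [array([309.968 , 244.2839]), array([330.704, 244.273]), array([313.6115, 209.9675]), array([328.3311, 209.9602])] tip [316.4668 212.4551] [325.5269 212.4506] handle near top [287.6477 313.5051] [297.3194 261.5121]
0 [array([309.922 , 239.2874]), array([330.7293, 239.2766]), array([313.5877, 206.3406]), array([328.3433, 206.3334])] tip [316.4503 208.8894] [325.5321 208.8849] handle near top [287.4798 306.9902] [297.2311 256.6334]
0.002 [array([309.8757, 234.2565]), array([330.7547, 234.2458]), array([313.5639, 202.6961]), array([328.3555, 202.6889])] tip [316.4338 205.3066] [325.5374 205.3022] handle near top [287.3103 300.4138] [297.1421 251.7215]
```

View pics/c11b.png

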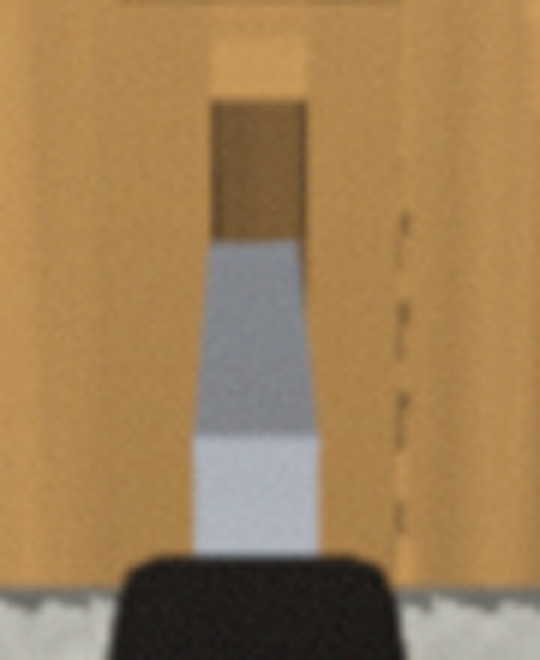

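```bash
python3 - <<'E'
from h import *
delta((.5216,.1758,.215),71.9)
E
```

```text
t 11.63 pos [ 0.5925 -0.1718  0.2148] grip 0.0172 F [-0.3418  0.2422 -1.0278]
delta [0.4707 0.0464 0.0006] [-0.0007 -0.0004  0.1959]
```

jog_arm:
  deltas: [0.02,0.002,0,0,0,0.016,1,0.055,0.0055,0,0,0,0.032,1,0.1,0.01,0,0,0,0.05,1,0.145,0.0145,0,0,0,0.07,1,0.19,0.019,0,0,0,0.09,1,0.235,0.0235,0,0,0,0.11,1,0.28,0.028,0,0,0,0.13,1,0.325,0.0325,0,0,0,0.15,1,0.37,0.037,0,0,0,0.17,1,0.415,0.0415,0,0,0,0.19,1,0.45,0.045,0,0,0,0.196,1,0.471,0.0464,0,0,0,0.196,1]

```text
time_s: 12.63
position: [0.5208, 0.1784, 0.2156]
tool_rot: [[0.31, 0.951, -0.001], [0.951, -0.31, 0.0], [-0.0, -0.001, -1.0]]
ft_force: [0.3, -1.5, -1.8]
grip_width: 0.0178
```

jog_arm:
  deltas: [0,0,0,0,0,0,1,0,0,0,0,0,0,1,0,0,0,0,0,0,1]

```text
time_s: 12.88
position: [0.522, 0.1752, 0.2158]
tool_rot: [[0.311, 0.95, -0.001], [0.95, -0.311, -0.0], [-0.001, -0.001, -1.0]]
ft_force: [-0.5, -0.3, -0.8]
grip_width: 0.0173
```

```bash
python3 - <<'E'
from h import *
delta((.5216,.1758,.184),71.9)
E
```

```text
t 12.88 pos [0.522  0.1752 0.2158] grip 0.0173 F [-0.4958 -0.2632 -0.7789]
delta [ 0.0007 -0.0007  0.0423] [-0.0002  0.0002 -0.0002]
```

jog_arm:
  deltas: [0.0005,-0.0004,0.02,0,0,0,1,0.0005,-0.0004,0.042,0,0,0,1,0.0005,-0.0004,0.042,0,0,0,1,0.0005,-0.0004,0.042,0,0,0,1,0.0005,-0.0004,0.042,0,0,0,1]

```text
time_s: 13.3
position: [0.5223, 0.1757, 0.1854]
tool_rot: [[0.312, 0.95, 0.001], [0.95, -0.312, 0.0], [0.0, 0.001, -1.0]]
ft_force: [-0.8, -0.3, -0.6]
grip_width: 0.0169
```

```bash
python3 - <<'E'
from h import *
import pickle
o=env.observe();pickle.dump(o,open("w12.pkl","wb"));print(o["position"])
W=eyes.get_image("wrist")[:,:,::-1];T=eyes.get_image("top")[:,:,::-1];S=eyes.get_image("scene")[:,:,::-1]
for n,i in zip("wts",(W,T,S)): cv2.imwrite(f"pics/12{n}.png",i)
r=lambda i,f:cv2.resize(np.ascontiguousarray(i),None,fx=f,fy=f,interpolation=cv2.INTER_CUBIC)
cv2.imwrite("pics/c12.png",np.hstack([r(W[120:280,250:390],3),r(S[205:325,385:505],4)]))
E
```

```text
[0.5223 0.1757 0.1854]
```

View pics/c12.png

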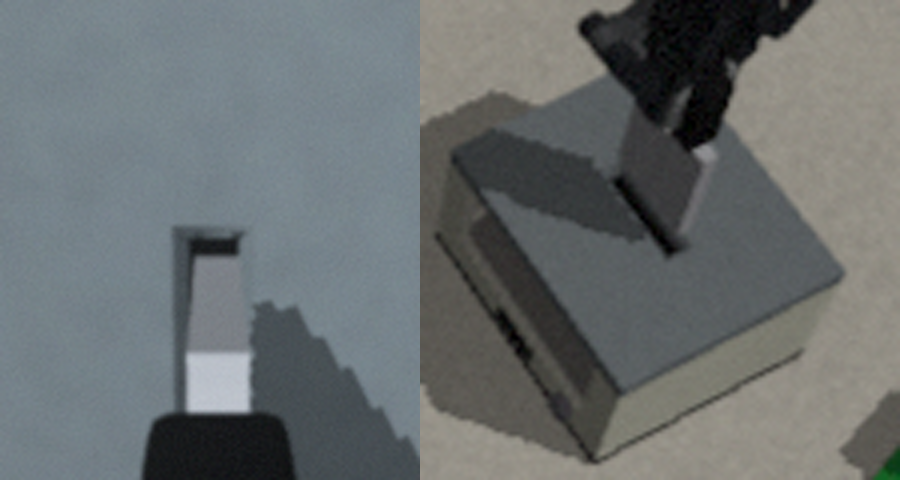

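```bash
python3 - <<'E'
from h import *
import pickle
o=pickle.load(open("w12.pkl","rb"));R=o["tool_rot"];p=o["position"]
s=lambda x,y:((x+.5)/3-.5+250,(y+.5)/3-.5+120)
def t(uv,zt): return R.T@(ray("wrist",s(*uv),p[2]-zt,o)-p)
zt=p[2]
print("dark L,R", t((190,245),zt-.087), t((239,245),zt-.087))
print("rim top edge", t((210,228),zt-.09), "-> slot cx", t((210,228),zt-.09)[0]-.029)
print("dark top edge", t((214,238),zt-.087)[0]-.026)
b=[t((193,255),.0763),t((241,255),.0763)];print("blade",b,"cx",b[0][0]-.025)
b=[t((186,352),.0093),t((250,352),.0093)];print("blade top",b,"cx",b[0][0]-.025)
E
```

```text
dark L,R [ 0.0246 -0.0041  0.0985] [0.0246 0.0056 0.0985]
rim top edge [ 0.0285 -0.0001  0.0955] -> slot cx -0.000488569352488824
dark top edge 2.1627557544666443e-05
blade [array([ 0.0268, -0.0031,  0.0763]), array([0.0268, 0.0056, 0.0763])] cx 0.001759071003800381
blade top [array([ 0.0267, -0.0027,  0.0093]), array([0.0267, 0.0055, 0.0093])] cx 0.0017262090317005686
```

```bash
python3 - <<'E'
from h import *
import pickle
o=pickle.load(open("w12.pkl","rb"));R=o["tool_rot"];p=o["position"]
X=ray("wrist",(322,237),p[2]-.0093,o);print(X,proj("wrist",X,o),R.T@(X-p),R.T@R)
M=eyes.camera_params("wrist")["mount"];print(M[:3,:3].T@M[:3,:3], M)
def pt(x,y,z): return proj("wrist",o["tool_rot"]@np.array([x,y,z])+o["position"],o)
print(pt(.025,0,.0093),pt(.0267,0,.0093))
E
```

```text
[0.5319 0.2006 0.1761] [322. 237.] [0.0267 0.0013 0.0093] [[1. 0. 0.]
 [0. 1. 0.]
 [0. 0. 1.]]
[[ 1. -0. -0.]
 [-0.  1. -0.]
 [-0. -0.  1.]] [[-0.0004 -0.9629 -0.2698  0.0677]
 [ 1.     -0.0006  0.0006  0.0015]
 [-0.0007 -0.2698  0.9629 -0.1423]
 [ 0.      0.      0.      1.    ]]
[318.5977 241.3298] [318.5838 237.0667]
```

```bash
python3 - <<'E'
from h import *
for k in range(4): print(eyes.camera_params("wrist")["mount"][:3,3], eyes.camera_params("top")["t"])
E
python3 - <<'E'
from h import *
for k in range(2): print(eyes.camera_params("wrist")["mount"][:3,3], eyes.camera_params("top")["t"])
E
```

```text
[ 0.0677  0.0015 -0.1423] [0.0582 0.6586 1.2482]
[ 0.0677  0.0015 -0.1423] [0.0582 0.6586 1.2482]
[ 0.0677  0.0015 -0.1423] [0.0582 0.6586 1.2482]
[ 0.0677  0.0015 -0.1423] [0.0582 0.6586 1.2482]
[ 0.0677  0.0015 -0.1423] [0.0582 0.6586 1.2482]
[ 0.0677  0.0015 -0.1423] [0.0582 0.6586 1.2482]
```

Within this one frame, the slot lies about −2.0 mm in tool x and −0.5 mm in tool y from the blade. The reported mount calibration has shifted slightly since the start, so I'm trusting the relative measurement. I'll correct and go lower.

jog_arm:
  deltas: [-0.0027,-0.0007,0.0,0,0,0,1,-0.0027,-0.0007,0.006,0,0,0,1,-0.0027,-0.0007,0.012,0,0,0,1,-0.0027,-0.0007,0.015,0,0,0,1,-0.0027,-0.0007,0.015,0,0,0,1,-0.0027,-0.0007,0.015,0,0,0,1]

```text
time_s: 13.95
position: [0.5205, 0.1745, 0.1732]
tool_rot: [[0.311, 0.95, -0.001], [0.95, -0.311, -0.0], [-0.0, -0.0, -1.0]]
ft_force: [0.1, -0.1, -0.2]
grip_width: 0.0175
```

```bash
cat > look.py <<'E'
from h import *
import pickle,sys
k=sys.argv[1]
o=env.observe();pickle.dump(o,open(f"w{k}.pkl","wb"));print(o["time_s"],o["position"],o["ft_force"],o["wrist_torque"])
W=eyes.get_image("wrist")[:,:,::-1];S=eyes.get_image("scene")[:,:,::-1]
for n,i in zip("ws",(W,S)): cv2.imwrite(f"pics/{k}{n}.png",i)
r=lambda i,f:cv2.resize(np.ascontiguousarray(i),None,fx=f,fy=f,interpolation=cv2.INTER_CUBIC)
cv2.imwrite(f"pics/c{k}.png",np.hstack([r(W[170:270,285:365],5),r(S[205:330,385:485],4)]))
E
python3 look.py 13
```

```text
13.95 [0.5205 0.1745 0.1732] [ 0.1373 -0.0519 -0.2007] [-0.0268  0.0076  0.0021]
```

View pics/c13.png

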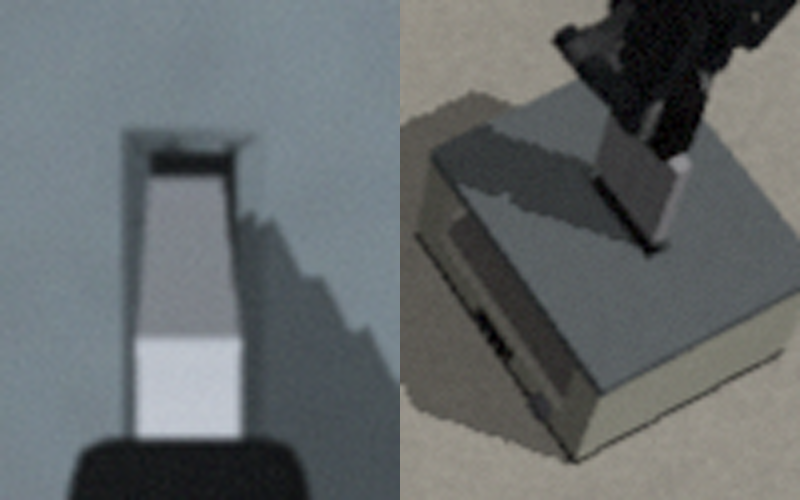

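```bash
python3 - <<'E'
from h import *
import pickle
o=pickle.load(open("w13.pkl","rb"));R=o["tool_rot"];p=o["position"]
s=lambda x,y:((x+.5)/5-.5+285,(y+.5)/5-.5+170)
def t(uv,zt): return R.T@(ray("wrist",s(*uv),p[2]-zt,o)-p)
zt=p[2]
print("dark L,R", t((150,165),zt-.087), t((237,165),zt-.087))
print("rim L,R", t((122,140),zt-.09), t((260,140),zt-.09))
print("slot cx rim",t((190,130),zt-.09)[0]-.029,"dark",t((190,152),zt-.087)[0]-.026)
b=[t((147,177),.0763),t((224,177),.0763)];print("blade",b,"cx",b[0][0]-.025)
b=[t((135,338),.0093),t((242,338),.0093)];print("blade top",b,"cx",b[0][0]-.025)
E
```

```text
dark L,R [ 0.0261 -0.003   0.0862] [0.0261 0.0069 0.0862]
rim L,R [ 0.0295 -0.006   0.0832] [0.0294 0.0094 0.0832]
slot cx rim 0.001567903331301617 dark 0.0015729850656870104
blade [array([ 0.0266, -0.0031,  0.0763]), array([0.0266, 0.0053, 0.0763])] cx 0.0015774127739590568
blade top [array([ 0.0266, -0.0027,  0.0093]), array([0.0266, 0.0055, 0.0093])] cx 0.0016488751447963218
```

x now matches. y needs +0.7 mm. I'll correct that and enter the slot slowly, part way.

jog_arm:
  deltas: [0,0.0009,0.0,0,0,0,1,0,0.0009,0.003,0,0,0,1,0,0.0009,0.006,0,0,0,1,0,0.0009,0.009,0,0,0,1,0,0.0009,0.012,0,0,0,1,0,0.0009,0.015,0,0,0,1,0,0.0009,0.018,0,0,0,1,0,0.0009,0.02,0,0,0,1,0,0.0009,0.02,0,0,0,1,0,0.0009,0.02,0,0,0,1]

```text
time_s: 14.88
position: [0.5213, 0.1743, 0.1584]
tool_rot: [[0.311, 0.95, -0.0], [0.95, -0.311, 0.0], [0.0, -0.0, -1.0]]
ft_force: [0.3, -0.3, -0.5]
grip_width: 0.0175
```

```bash
python3 look.py 14
```

```text
14.8833 [0.5213 0.1743 0.1584] [ 0.3469 -0.272  -0.5176] [0.0282 0.0182 0.0539]
```

View pics/c14.png

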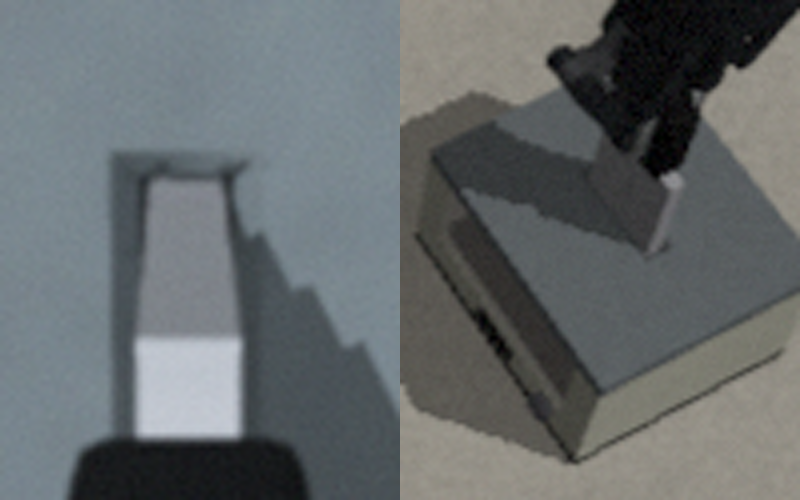

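The blade tip is about 11 mm into the slot with no contact force. I'll continue to depth.

jog_arm:
  deltas: [0,0,0.004,0,0,0,1,0,0,0.008,0,0,0,1,0,0,0.012,0,0,0,1,0,0,0.016,0,0,0,1,0,0,0.02,0,0,0,1,0,0,0.02,0,0,0,1]

```text
time_s: 15.48
position: [0.5209, 0.1743, 0.1427]
tool_rot: [[0.311, 0.95, -0.001], [0.95, -0.311, -0.0], [-0.001, -0.001, -1.0]]
ft_force: [-0.3, 1.2, -1.5]
grip_width: 0.0172
```

jog_arm:
  deltas: [0,0,0.004,0,0,0,1,0,0,0.008,0,0,0,1,0,0,0.012,0,0,0,1,0,0,0.016,0,0,0,1,0,0,0.02,0,0,0,1,0,0,0.024,0,0,0,1,0,0,0.024,0,0,0,1,0,0,0.024,0,0,0,1,0,0,0.024,0,0,0,1,0,0,0.024,0,0,0,1,0,0,0.024,0,0,0,1,0,0,0.024,0,0,0,1]

```text
time_s: 16.48
position: [0.5213, 0.1743, 0.1256]
tool_rot: [[0.311, 0.95, 0.0], [0.95, -0.311, 0.0], [0.0, 0.0, -1.0]]
ft_force: [2.1, 0.6, -1.1]
grip_width: 0.017
```

```bash
python3 look.py 15; python3 - <<'E'
from h import *
for k in range(4):
    o=env.observe();cv2.imwrite(f"pics/f{k}.png",eyes.get_image("top")[:,:,::-1]);print(o["ft_force"],o["position"])
a=cv2.imread("pics/f0.png");cv2.imwrite("pics/c16.png",cv2.resize(a[170:370,180:500],None,fx=2.4,fy=2.4))
E
```

```text
16.4833 [0.5213 0.1743 0.1256] [ 2.1141  0.6358 -1.0544] [-0.0028  0.0314 -0.0554]
[-0.6487 -0.0311 -0.905 ] [0.5212 0.1743 0.1255]
[ 0.2421 -0.4253 -0.419 ] [0.5212 0.1743 0.1255]
[-0.1028  0.1029 -0.4718] [0.5212 0.1743 0.1255]
[ 0.3168  0.2943 -0.8926] [0.5212 0.1743 0.1255]
```

View pics/c15.png

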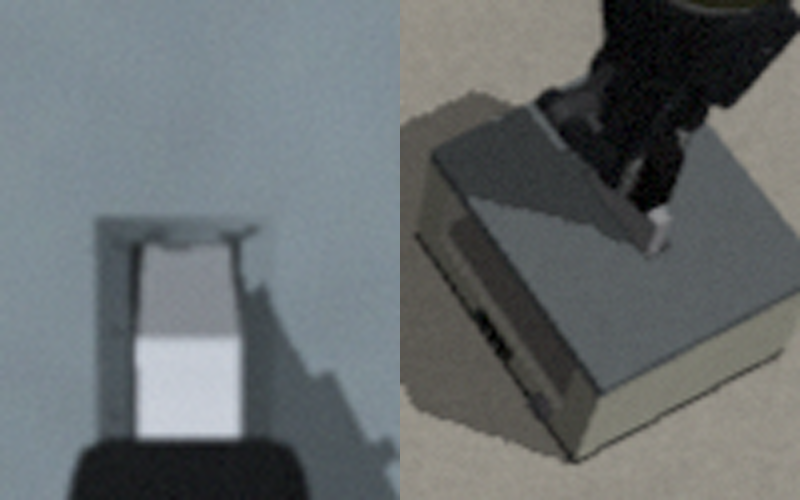

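View pics/15s.png

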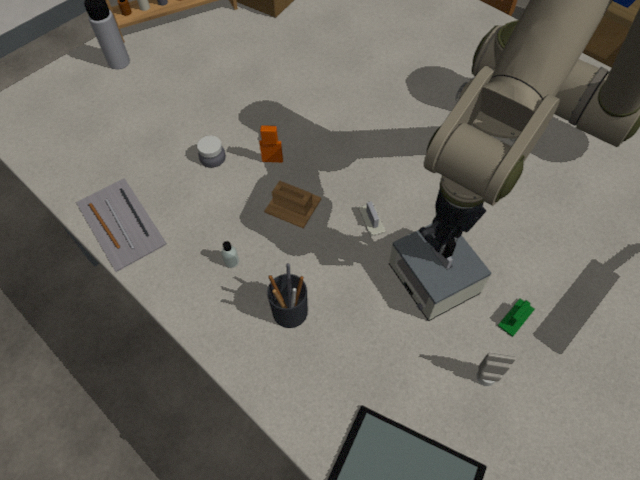

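The tip is about 44 mm below the lid, the wrist force is near zero, and the cover lies flat at scene pixel (374,218). I'll hand in.

```bash
python3 - <<'E'
from rig import close_job
print(close_job())
E
```

```text
the job is handed in; nothing more can be done
None
```

I lifted the cover off the slot, laid it flat on the desk handle up, and lowered the paddle through the slot. I handed the job in at about 17 s with the paddle still held there; no verdict was reported.

Last checks before handing in:
- **Depth:** the blade tip was about 44 mm below the lid's top, worked out from the tool height and the depth of the grasp.
- **Steadiness:** over four readings the tool moved by no more than 0.1 mm and the wrist force stayed under about 1 N, so the paddle was not pressing on the box. A single 2 N sideways reading came just before, as the last move settled.
- **Grip and fit:** the fingers stood 17 mm apart on the 18 mm handle. In the wrist image the blade sat inside the slot's throat.
- **Other objects:** the scene image showed the cover flat and released, and the pencil cup, jar and bottle looked unmoved. I did not measure their positions or single out the tube in that image.

One thing disagreed: the wrist camera's reported mounting had changed by up to about 2 mm partway through. The slot positions from the wrist and top cameras also differed by 2–3 mm. I therefore did the final alignment by comparing blade and slot within the same wrist image, and the blade went in without contact.

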